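# Set the dust-collection selector to the open port and lock it

## Task

Push the selector's steel pointer round with a fingertip until it points at the middle of the one pipe stub that has no cap, then push the black lock lever all the way round to its stop beside the hub, so that the pointer stays on that stub. Push gently and grip or lift nothing: leave the caps seated and the other things on the drum and bench where they are.

Things in the scene. Friction and masses are not known exactly. Their poses are not given: they have to be found in the camera images.
- selector: Dust-collection selector bolted to the bench: a low round sheet-metal drum, 344 mm across, top face 50 mm above the bench. Origin: centre of its underside; the pointer turns about the vertical (z) axis through it. Four upright pipe stubs (58 mm outside, 50 mm bore, 22 mm high) stand on its top, their centres 135 mm from the axis, at +-0.65 and +-1.8 rad from its x axis. Three are closed by loose grey plastic caps, one is open; which one is open varies.
- pointer (a joint): The dark steel pointer's angle (rad) about the drum's axis, counter-clockwise from above; at 0 it points along the selector's +x axis. Stops at -2.2 and 2.2. It turns stiffly (0.12 N m, about 2 N at 65 mm from the axis) and stays where it is left. It is a bar 18 mm wide with a wedge end, reaching 97 mm from the axis, its underside 64 mm and its top 90 mm above the bench, on a round hub 44 mm across.
- pointer_tip (a point): The point of the pointer's wedge end, 97 mm from the axis, half-way up the bar (77 mm above the bench). Its x axis points outward along the pointer.
- port_mouth (a point): Centre of the mouth of the open pipe stub (the only one without a cap), 72 mm above the bench.
- lock (a joint): Angle (rad) of the lock lever about its vertical pivot, clockwise from above: at 0 the lever lies crosswise along the selector's +y axis (unlocked), and it swings towards the hub to its stop at 1.4, where it points nearly at the hub (locked). Starts near 0. Takes 0.10 N m (about 2 N), stays where it is left.
- lock_pivot (a point): On the lock lever's pivot axis, 120 mm from the drum's axis along the selector's -x, at the lever's mid-height, 77 mm above the bench.
- lock_tip (a point): Free end of the lock lever, a black plastic bar 14 mm wide reaching 80 mm from its pivot, 66 to 88 mm above the bench.
- cap1: Loose grey plastic cap, 61 mm across with a 22 mm knob, seated in a closed pipe stub; its top is 96 mm above the bench. Origin: centre of its underside. To be left seated.
- cap2: Loose grey plastic cap, 61 mm across with a 22 mm knob, seated in a closed pipe stub; its top is 96 mm above the bench. Origin: centre of its underside. To be left seated.
- cap3: Loose grey plastic cap, 61 mm across with a 22 mm knob, seated in a closed pipe stub; its top is 96 mm above the bench. Origin: centre of its underside. To be left seated.
- offcut: Loose wood offcut, 24 x 40 x 35 mm, on the drum's far edge. Origin: centre of underside. To be left alone.
- collar: Loose steel ring, 40 mm across, 18 mm high, on the drum near the lock lever's other side. Origin: centre of underside. To be left alone.
- tape: Tape measure, 65 x 34 x 60 mm, on the bench. Origin: centre of underside. To be left alone.
- driver: Screwdriver lying on the bench. Origin: on its underside. To be left alone.
- glue: White glue bottle, 60 mm across, 150 mm tall, on the bench. Origin: centre of underside. To be left alone.

How it is judged:
On the way, in this order (a step that is already met when the one before it is completed fails the run):
1. the pointer points at the open stub (y of port_mouth in the frame of pointer_tip between -0.014 and 0.014 m and x of port_mouth in the frame of pointer_tip above 0 m), for 0.2 s.
2. the lock lever is pushed to its stop (all of step 1 and value of joint lock above 1.22 rad), for 0.2 s.
At the end, for the whole second after the job is handed in: The pointer's line passes within 14 mm of the centre of the open stub (about 6 degrees), the lock lever is within 0.18 rad of its stop (beyond 1.22 rad), both are at rest, the caps are within 12 mm and the other loose things within 20 mm of where they were (all of step 2 and velocity of joint pointer between -0.05 and 0.05 rad/s and velocity of joint lock between -0.05 and 0.05 rad/s and distance of each of cap1, cap2, cap3 from where it was at the start of the episode below 0.012 m and distance of each of offcut, collar, tape, driver, glue from where it was at the start of the episode below 0.02 m); the robot touches nothing.
It fails at once if a cap is lifted or shifted more than 12 mm (distance of any of cap1, cap2, cap3 from where it was at the start of the episode above 0.012 m).
It fails at once if another loose thing is lifted or shifted more than 20 mm (distance of any of offcut, collar, tape, driver, glue from where it was at the start of the episode above 0.02 m).
It fails at once if the selector, its pointer or its lock lever is forced or squeezed with more than 40 N (contact force between the fingers and selector above 40 N).
It fails at once if something other than the fingers pushes on the selector (contact force between the arm and selector above 5 N).
It also fails if it takes over 58 s, if anything falls off the work surface, if the arm or the gripper's body presses on something with over 40 N, if the wrist force passes 120 N, or if a joint passes its speed limit or range.

## Robot

A 6-joint arm with a two-finger parallel gripper is mounted at the origin on the work surface. World frame = base frame: x ahead of the robot, y to its left, z up, the work surface at z = 0. Lengths are in m, angles in rad, forces in N, time in s.
With the tool pointing down it reaches from about 0.25 to 0.725 m from the base axis. Payload 4 kg.
Tool frame: the origin (TCP) lies midway between the tips of the shut fingers; the grasp point (between the pads) lies 19 mm behind it; z points along the fingers, y is the line along which they close (so a half turn about z gives the same grasp; the last joint's range is limited). The gripper opens to 85 mm and grips with 20 to 120 N. Pads are 22 mm wide; open, the fingers measure 114 mm over their backs; the gripper's body (76 mm by 85 mm) begins 54 mm behind the grasp point. The pads swing forward as they close: fully open they stand 13 mm farther back than shut.
Start: joints at [1.121, 0.241, 0.005, 1.335, 0, 1.571], TCP at [0.217, 0.45, 0.231] pointing down, gripper open.
Joint ranges: [-2.72, 2.72], [-1.05, 1.87], [-1.09, 1.28], [-1.99, 2.15], [-1.42, 1.44], [-3.14, 3.14]. Speed limits (rad/s): [2.79, 2.79, 3.14, 3.14, 3.14, 3.14].

## Interface

Orientations are given as a unit quaternion [x, y, z, w].
In Python, from workcell import monitor, vision, job gives the robot as it stands.
- The arm moves only by the tool move_arm, never from a script. Its argument "moves" is a list that holds one entry, the list of rows, each a list of 5 numbers: the shift along the world's x, y, z in m, then the turn about the world's z in degrees, then the opening in per cent of the stroke, from 0 (shut) to 100 (fully open). In form: [[[x, y, z, turn, gripper], ...]]. A call has 1 to 5 rows; each row is the pose to reach, as a shift and turn from the pose commanded when the call began; what a row does not reach only later rows make up. A row lasts 1/8 s, in which the tool goes at most 62.5 mm and 10.7 degrees, less where a joint would pass 70% of its speed; a pose out of reach is approached as far as the arm can. A call with a gripper value outside its range is refused whole. The fingers move at their own pace and stop on an object; the grip force is fixed at half the most. Time passes only in rows, so rows that repeat a pose let the fingers close. It gives the time, the measured TCP pose, the force, the opening and the grip force at its end, in the units of the state.
- monitor.get_obs(): the state, without advancing time (a new reading comes with each control period).
- vision.camera(name): name is "side" or "top" or "wrist"; returns a dict with "color" (420x560x3 uint8, red, green, blue), "camera_matrix" (3x3 intrinsics, pixels), "eye" and "attitude" of the camera in the world; the wrist camera has in their place "hand_eye" (4x4, takes a point from camera to tool coordinates, whose origin is the TCP and whose axes are the flange's). Camera axes: x right, y up, looking along -z (the intrinsics and any distortion apply to the point x, -y, -z); pixel columns grow to the right and rows downward; lengths in m; the calibration is good to about 2 mm. A picture is of the moment at which its call begins: read the wrist's pose just before it. There is no depth.
- job.job_done(): hands the job in; it is judged then, once.
The state is a dict: "clock": time; "joint_pos": joint angles; "joint_vel": joint speeds; "tau": joint torques, N m; "eef_pos": TCP position; "tool_rot": TCP orientation; "ft_force": force on the tool from outside, world axes, zero at the start; "ft_torque": the same for the moment, N m; "grip_width": finger opening in m; "grasp_force": force on a finger pad.
Only numpy, scipy, OpenCV 4.12 (cv2) and the standard library are available. Lean on these libraries where they do the work, as an engineer would, in place of code of your own. Each camera call takes 0.05 s, during which the arm holds its last target. There are 200 camera calls.

## Working session

There is one attempt and no reset: what is moved stays moved. The work goes in short steps, Python scripts to look and compute and a tool call to move; the robot and the scene stay as the last step left them, time stands still between calls to the robot, and variables do not carry over. Pictures are saved under pics/ and viewed, at most 10 in all, crops included, and the job is handed in when it is done.

Besides the shell and the picture viewer there is one more tool, called after "Call:" as name(argument=value, ...) on one line, values as JSON. move_arm: Moves the arm, as the interface text tells. Its arguments: {"type":"object","properties":{"moves":{"type":"array","items":{"type":"array","items":{"type":"array","items":{"type":"number"}}}}},"required":["moves"]}

```bash
mkdir -p pics; cat > h.py <<'E'
import numpy as np,cv2
from workcell import monitor,vision,job
from scipy.spatial.transform import Rotation as R
def shot(n,f):
    c=vision.camera(n); cv2.imwrite('pics/'+f,c['color'][:,:,::-1]); return c
E
python3 - <<'E'
from h import *
for n in('top','side'):
    c=shot(n,n+'1.png'); print({k:(v if k!='color' else 0) for k,v in c.items()})
o=monitor.get_obs();print(o)
E
```

```text
{'color': 0, 'camera_matrix': array([[406.19055566,   0.        , 278.55799007],
       [  0.        , 406.19055566, 209.32225146],
       [  0.        ,   0.        ,   1.        ]]), 'eye': array([ 0.38137428, -0.01594737,  1.32141078]), 'attitude': array([-0.06880714,  0.05670986,  0.70889455, -0.69965569])}
{'color': 0, 'camera_matrix': array([[388.38622388,   0.        , 273.77147321],
       [  0.        , 388.38622388, 209.80120925],
       [  0.        ,   0.        ,   1.        ]]), 'eye': array([ 0.50268397, -0.81554293,  0.53603213]), 'attitude': array([ 0.50512374, -0.02640632, -0.05213691,  0.86106588])}
{'clock': 0.1, 'joint_pos': array([ 1.12095976e+00,  2.41345841e-01,  3.83548991e-03,  1.33518693e+00,
       -2.41255856e-05,  1.57080799e+00]), 'joint_vel': array([-0.00012492, -0.00189469,  0.0044324 , -0.00110355, -0.00096594,
        0.00083171]), 'tau': array([-5.10819809e-04, -3.73138261e+01,  2.53010184e+01,  1.08721710e-02,
       -2.58320324e-05,  3.37399186e-06]), 'eef_pos': array([0.21716706, 0.4497408 , 0.23048892]), 'tool_rot': array([ 2.23032278e-01,  9.74810597e-01, -9.29228567e-04, -2.00217465e-04]), 'ft_force': array([-0.32555496, -0.30927428, -1.14554593]), 'ft_torque': array([-0.02105412,  0.01826243, -0.01931924]), 'grasp_force': 0.0, 'grip_width': 0.08540470567381388}
```

View pics/top1.png

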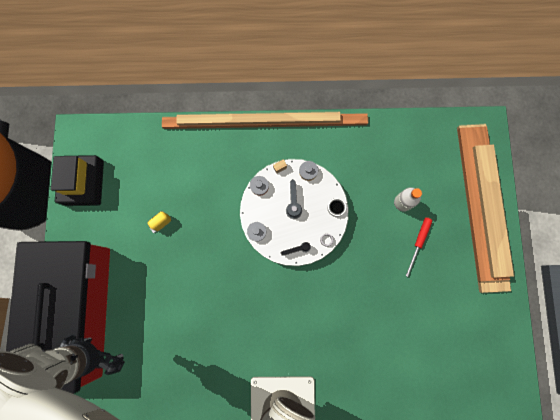

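View pics/side1.png

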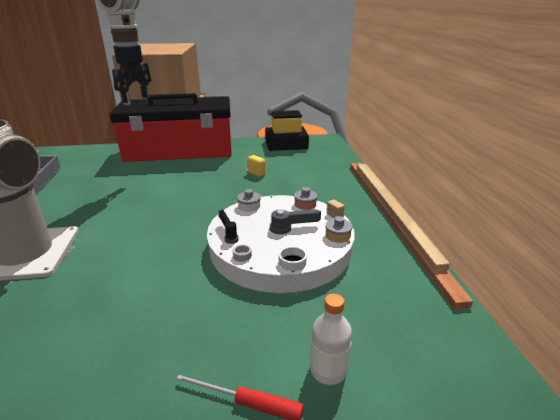

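The top view shows the drum at about (294,212), with the open stub at (337,207). The pointer tip is at (293,182), the lock pivot at (306,247) and the lever tip at (283,252). Next I'll measure these on an enlarged crop.

```bash
cat >> h.py <<'E'
def ray(c,u,v,z):
    K=c['camera_matrix'];d=np.array([(u-K[0,2])/K[0,0],-(v-K[1,2])/K[1,1],-1])
    d=R.from_quat(c['attitude']).apply(d);return (c['eye']+d*(z-c['eye'][2])/d[2])[:2]
def proj(c,p):
    q=R.from_quat(c['attitude']).inv().apply(np.array(p)-c['eye']);K=c['camera_matrix']
    return np.array([K[0,2]-K[0,0]*q[0]/q[2],K[1,2]+K[1,1]*q[1]/q[2]])
def crop(c,x,y,w,h,s,f):
    cv2.imwrite('pics/'+f,cv2.resize(c['color'][y:y+h,x:x+w,::-1],None,fx=s,fy=s,interpolation=cv2.INTER_CUBIC))
E
python3 - <<'E'
from h import *
c=vision.camera('top');im=c['color']
crop(c,234,154,120,116,5,'topc.png')
hsv=cv2.cvtColor(im,cv2.COLOR_RGB2HSV)
m=((hsv[...,1]<50)&(hsv[...,2]>150)).astype(np.uint8);m[:150]=0;m[275:]=0;m[:,:230]=0;m[:,358:]=0
cn=max(cv2.findContours(m,0,1)[0],key=cv2.contourArea)
h=cv2.convexHull(cn);print(cv2.fitEllipse(h),cv2.minEnclosingCircle(h))
(x,y),_,_=cv2.fitEllipse(h);print(ray(c,x,y,.05))
d=((im.max(2)<75)).astype(np.uint8)
d[:150]=0;d[275:]=0;d[:,:230]=0;d[:,350:]=0
n,l,s,ce=cv2.connectedComponentsWithStats(d)
for i in range(1,n):
    if s[i,4]>15:print(s[i],ce[i])
E
```

```text
((293.54388427734375, 211.8033905029297), (106.83155822753906, 108.00089263916016), 96.23474884033203) ((293.5586853027344, 211.6652069091797), 54.08747482299805)
[ 0.60122657 -0.04292247]
[342 186   8  28  37] [347.18918919 198.81081081]
[330 200  14  14 153] [336.52287582 206.58169935]
[287 208  15  11  42] [295.         214.28571429]
[282 215  68  55 181] [327.26519337 248.21546961]
[281 243  29  12 140] [297.52857143 248.69285714]
```

View pics/topc.png

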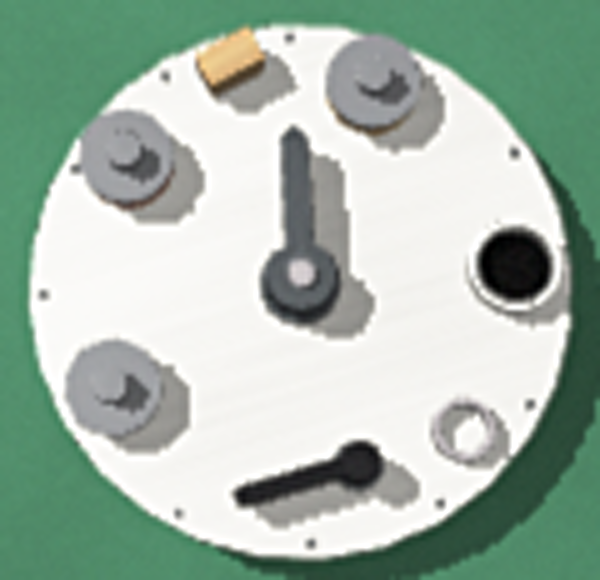

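In the crop the pointer tip is at (292,127), the hub at (301,273), the open mouth at (514,264), the lock pivot at (361,462) and the lever tip at (240,496). The pointer has to turn clockwise.

```bash
python3 - <<'E'
from h import *
c=vision.camera('top')
P={'axis':(301,273,.09+.005),'tip':(292,127,.085),'mouth':(514,264,.072),'piv':(361,462,.09),'ltip':(240,496,.086),'cap+':(125,150,.096),'cap-':(379,76,.096),'capL':(117,382,.096)}
C=ray(c,293.55,211.75,.05);print(C)
for k,(u,v,z) in P.items():
    p=ray(c,234+u/5,154+v/5,z);d=p-C;print(k,p.round(4),'r',np.hypot(*d).round(4),'ang',np.degrees(np.arctan2(d[1],d[0])).round(1))
E
```

```text
[ 0.6013983  -0.04294497]
axis [ 0.6034 -0.0442] r 0.0023 ang -31.4
tip [ 0.6982 -0.0405] r 0.0969 ang 1.5
mouth [ 0.6113 -0.1777] r 0.1351 ang -85.8
piv [ 0.4875 -0.0784] r 0.1193 ang -162.7
ltip [ 0.4682 -0.0049] r 0.1385 ang 164.1
cap+ [0.6824 0.0636] r 0.1338 ang 52.8
cap- [ 0.7273 -0.095 ] r 0.1362 ang -22.5
capL [0.5375 0.0689] r 0.1288 ang 119.7
```

Call:
move_arm(moves=[[[0.06, -0.02, 0, 5, 0], [0.12, -0.05, 0, 10, 0], [0.18, -0.09, 0, 15, 0], [0.24, -0.14, 0, 20, 0], [0.3, -0.19, 0, 26, 0]]])

```text
clock: 0.82
eef_pos: [0.4833, 0.2882, 0.231]
tool_rot: [-0.004, 1.0, 0.0, -0.0]
ft_force: [1.4, 0.2, -0.9]
grip_width: 0.0001
grasp_force: 0.0
```

Call:
move_arm(moves=[[[0.029, -0.053, 0, 1, 0], [0.058, -0.106, 0, 2, 0], [0.087, -0.16, 0, 2, 0], [0.116, -0.214, 0, 2, 0], [0.145, -0.267, 0, 2, 0]]])

```text
clock: 1.45
eef_pos: [0.6275, 0.0207, 0.231]
tool_rot: [-0.019, 1.0, 0.0, -0.0]
ft_force: [0.7, 0.3, 0.1]
grip_width: 0.0
grasp_force: 0.0
```

Call:
move_arm(moves=[[[0, 0, -0.05, 0, 0], [0, 0, -0.09, 0, 0], [0, 0, -0.12, 0, 0], [0, 0, -0.12, 0, 0]]])

```text
clock: 1.95
eef_pos: [0.6243, 0.0224, 0.1079]
tool_rot: [-0.019, 1.0, -0.0, -0.004]
ft_force: [-0.7, -0.4, 0.9]
grip_width: -0.0001
grasp_force: 0.0
```

Call:
move_arm(moves=[[[0.019, -0.015, 0, 0, 0], [0.038, -0.03, 0, 0, 0], [0.038, -0.03, -0.02, 0, 0], [0.038, -0.03, -0.04, 0, 0], [0.038, -0.03, -0.041, 0, 0]]])

```text
clock: 2.58
eef_pos: [0.6645, -0.0074, 0.0702]
tool_rot: [-0.019, 1.0, 0.0, -0.001]
ft_force: [-0.6, -0.5, 0.0]
grip_width: 0.0
grasp_force: 0.0
```

```bash
python3 - <<'E'
from h import *
o=monitor.get_obs();print(o['eef_pos'],R.from_quat(o['tool_rot']).as_matrix()[:,1],o['ft_force'],o['joint_pos'])
c=vision.camera('top');crop(c,234,154,120,116,5,'topd.png')
E
```

```text
[ 0.66449455 -0.00740175  0.07022112] [-3.89383016e-02  9.99241613e-01  9.12864450e-05] [-0.64244601 -0.49624094  0.04681702] [-1.11481830e-02  6.66326510e-01  2.43361972e-01  1.14922981e+00
  2.13067724e-05 -5.00964097e-02]
```

View pics/topd.png

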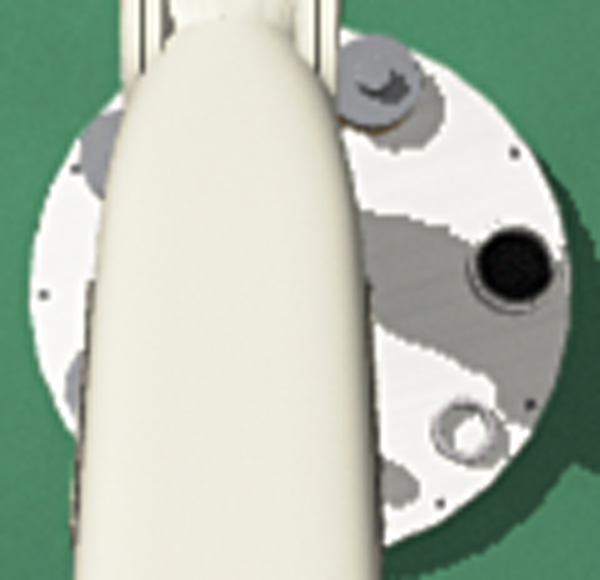

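The arm hides the pointer in this view. The finger is at about 62 mm radius, just counter-clockwise of it. I'll tabulate the sweep waypoints.

```bash
python3 - <<'E'
from h import *
C=np.array([.602,-.0435])
def f(p,off=.024,r=.062):
    a=np.radians(p);return C+r*np.array([np.cos(a),np.sin(a)])+off*np.array([-np.sin(a),np.cos(a)])
b=np.array([.6645,-.0074])
for p in range(6,-91,-6):print(p,(f(p)-b).round(4), f(p).round(4))
E
```

```text
6 [-0.0033 -0.0058] [ 0.6612 -0.0132]
0 [-0.0005 -0.0121] [ 0.664  -0.0195]
-6 [ 0.0017 -0.0187] [ 0.6662 -0.0261]
-12 [ 0.0031 -0.0255] [ 0.6676 -0.0329]
-18 [ 0.0039 -0.0324] [ 0.6684 -0.0398]
-24 [ 0.0039 -0.0394] [ 0.6684 -0.0468]
-30 [ 0.0032 -0.0463] [ 0.6677 -0.0537]
-36 [ 0.0018 -0.0531] [ 0.6663 -0.0605]
-42 [-0.0004 -0.0598] [ 0.6641 -0.0672]
-48 [-0.0032 -0.0661] [ 0.6613 -0.0735]
-54 [-0.0066 -0.0722] [ 0.6579 -0.0796]
-60 [-0.0107 -0.0778] [ 0.6538 -0.0852]
-66 [-0.0154 -0.083 ] [ 0.6491 -0.0904]
-72 [-0.0205 -0.0876] [ 0.644 -0.095]
-78 [-0.0261 -0.0918] [ 0.6384 -0.0992]
-84 [-0.0322 -0.0953] [ 0.6323 -0.1027]
-90 [-0.0385 -0.0981] [ 0.626  -0.1055]
```

Call:
move_arm(moves=[[[-0.002, -0.006, -0.002, 2, 0], [0, -0.012, -0.002, -2, 0], [0.002, -0.019, -0.002, -8, 0], [0.003, -0.0255, -0.002, -14, 0], [0.004, -0.0325, -0.002, -20, 0]]])

```text
clock: 3.25
eef_pos: [0.6706, -0.0389, 0.0706]
tool_rot: [0.156, 0.988, 0.001, 0.002]
ft_force: [0.8, 2.4, -1.1]
grip_width: -0.0002
grasp_force: 1.3
```

Call:
move_arm(moves=[[[-0.001, -0.007, -0.001, -6, 0], [-0.002, -0.014, -0.002, -12, 0], [-0.004, -0.021, -0.002, -18, 0], [-0.006, -0.0275, -0.002, -24, 0], [-0.009, -0.034, -0.002, -30, 0]]])

```text
clock: 3.88
eef_pos: [0.663, -0.0736, 0.0698]
tool_rot: [0.406, 0.914, 0.002, 0.003]
ft_force: [1.7, 0.9, 0.7]
grip_width: -0.0005
grasp_force: 1.4
```

Call:
move_arm(moves=[[[-0.003, -0.006, 0, -6, 0], [-0.007, -0.0115, 0, -12, 0], [-0.012, -0.017, 0, -18, 0], [-0.017, -0.0215, 0, -24, 0], [-0.017, -0.0215, 0, -24, 0]]])

```text
clock: 4.5
eef_pos: [0.6448, -0.0956, 0.0692]
tool_rot: [0.586, 0.811, 0.001, 0.002]
ft_force: [1.1, -1.0, 0.4]
grip_width: -0.0001
grasp_force: 0.9
```

```bash
python3 - <<'E'
from h import *
o=monitor.get_obs();y=R.from_quat(o['tool_rot']).as_matrix()[:,1];print(o['eef_pos'],np.degrees(np.arctan2(y[1],y[0])),o['ft_force'])
a=vision.camera('top')
b=vision.camera('side')
crop(a,234,154,120,116,5,'te.png');crop(b,190,170,180,120,4,'se.png')
p=cv2.imread('pics/te.png');q=cv2.imread('pics/se.png')
p=cv2.resize(p,(400,387));q=cv2.resize(q,(400,267))
w=np.zeros((387,800,3),np.uint8);w[:,:400]=p;w[:267,400:]=q;cv2.imwrite('pics/both.png',w)
E
```

```text
[ 0.64481922 -0.09563584  0.06915336] 18.29404480803694 [ 1.1249495  -1.0481305   0.37231963]
```

View pics/both.png

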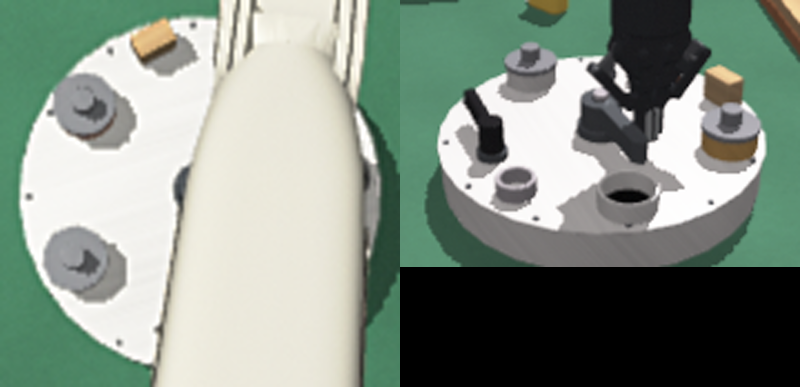

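The side view shows the fingertip behind the pointer, whose wedge edge is near montage (640,150). It has not yet reached the open stub. I'll measure that edge in the side view.

```bash
cat >> h.py <<'E'
def tips(c,x,y,s):
    for p in range(-60,-96,-5):
        a=np.radians(p);q=np.array([.602,-.0435])+.097*np.array([np.cos(a),np.sin(a)])
        print(p,[((proj(c,[*q,z])-[x,y])*s).round(0) for z in(.09,.064)])
E
python3 - <<'E'
from h import *
c=vision.camera('side');crop(c,250,200,80,60,10,'sf.png');tips(c,250,200,10)
print('mouth',(proj(c,[.602+.135*np.cos(np.radians(-85.8)),-.0435+.135*np.sin(np.radians(-85.8)),.072])-[250,200])*10)
E
```

```text
-60 [array([565., 317.]), array([561., 418.])]
-65 [array([534., 329.]), array([530., 431.])]
-70 [array([500., 340.]), array([497., 442.])]
-75 [array([465., 349.]), array([462., 451.])]
-80 [array([427., 356.]), array([425., 459.])]
-85 [array([388., 362.]), array([387., 465.])]
-90 [array([349., 366.]), array([348., 468.])]
-95 [array([308., 368.]), array([308., 470.])]
mouth [422.37381033 537.36874627]
```

View pics/sf.png

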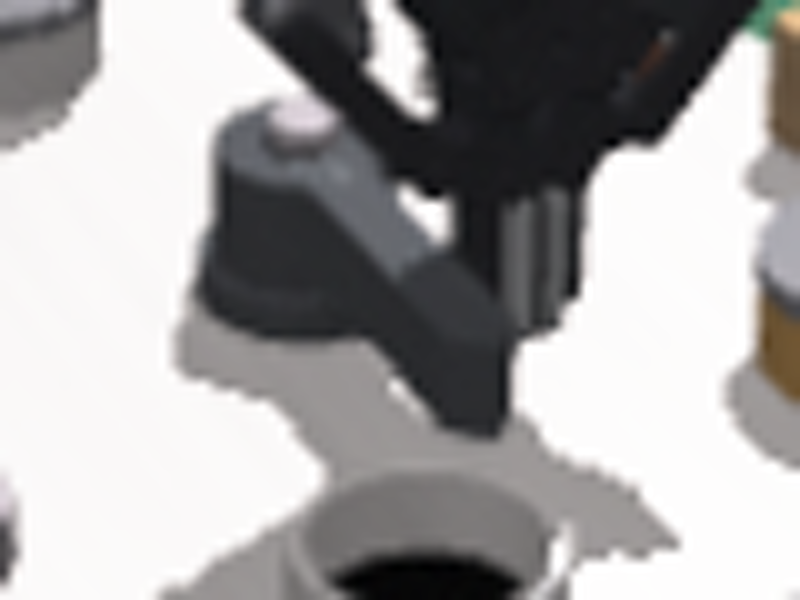

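The wedge tip is near (493,437) at the bottom edge, so the pointer is at about -71°. That matches the finger yaw of 18°. About 15° remain.

Call:
move_arm(moves=[[[-0.005, -0.003, 0, -5, 0], [-0.01, -0.006, 0, -10, 0], [-0.015, -0.008, 0, -14, 0], [-0.015, -0.008, 0, -14, 0]]])

```text
clock: 5.15
eef_pos: [0.6285, -0.1037, 0.067]
tool_rot: [0.68, 0.733, 0.0, 0.001]
ft_force: [1.5, -0.9, 2.0]
grip_width: 0.0001
grasp_force: 1.0
```

```bash
python3 - <<'E'
from h import *
o=monitor.get_obs();y=R.from_quat(o['tool_rot']).as_matrix()[:,1];print(o['eef_pos'],np.degrees(np.arctan2(y[1],y[0])),o['ft_force'])
p=-86;a=np.radians(p);print('n-offset for -86',(o['eef_pos'][:2]-[.602,-.0435])@[-np.sin(a),np.cos(a)])
c=vision.camera('side');crop(c,250,200,80,60,10,'sg.png')
E
```

```text
[ 0.62848007 -0.10368266  0.06697193] 4.310468453757776 [ 1.54900039 -0.85318995  2.0187261 ]
n-offset for -86 0.022217437169324467
```

View pics/sg.png

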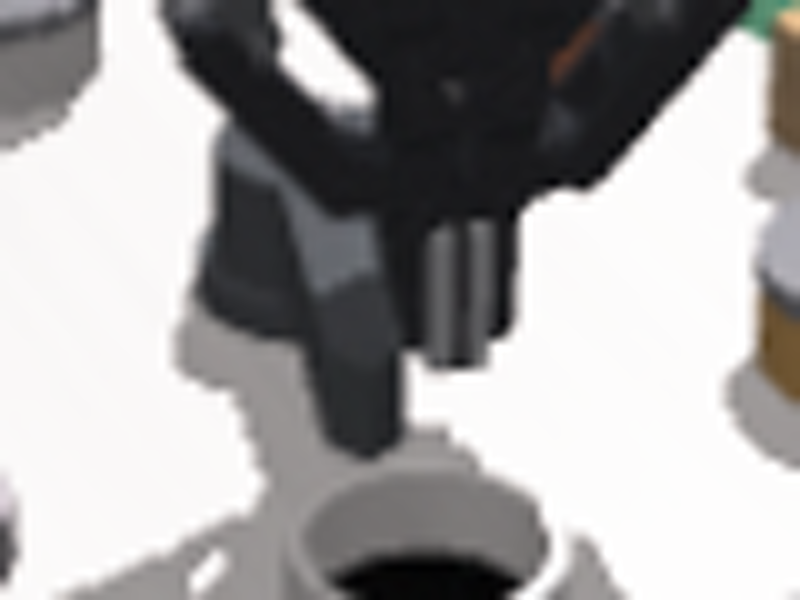

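The pointer tip is near (370,460), so it reads about -87° against a target of -85.8°. That is on target. I'll back off, go up and move to the lever's outer side.

Call:
move_arm(moves=[[[0.008, 0.001, 0, 0, 0], [0.016, 0.001, 0, 0, 0], [0.016, 0.001, 0.03, 0, 0], [0.016, 0.001, 0.07, 0, 0], [0.016, 0.001, 0.07, 0, 0]]])

```text
clock: 5.82
eef_pos: [0.6467, -0.1027, 0.1401]
tool_rot: [0.68, 0.733, 0.002, 0.003]
ft_force: [0.8, -0.1, -0.2]
grip_width: 0.0001
grasp_force: 0.0
```

Call:
move_arm(moves=[[[-0.05, 0.015, 0, 3, 0], [-0.1, 0.03, 0, 6, 0], [-0.15, 0.05, 0, 10, 0], [-0.206, 0.068, 0, 10, 0], [-0.206, 0.068, 0, 10, 0]]])

```text
clock: 6.45
eef_pos: [0.4306, -0.0332, 0.1338]
tool_rot: [0.613, 0.79, -0.003, -0.004]
ft_force: [2.0, 0.3, -0.4]
grip_width: 0.0001
grasp_force: 0.0
```

```bash
python3 - <<'E'
from h import *
o=monitor.get_obs();y=R.from_quat(o['tool_rot']).as_matrix()[:,1];print(o['eef_pos'],np.degrees(np.arctan2(y[1],y[0])),o['ft_force'])
C=np.array([.4874,-.0792])
def f(p,off=.0215,r=.055):
    a=np.radians(p);return C+r*np.array([np.cos(a),np.sin(a)])+off*np.array([-np.sin(a),np.cos(a)])
b=f(104.7,.036);print(b,b-o['eef_pos'][:2])
for p in list(range(105,24,-6))+[27]:print(p,(f(p)-b).round(4), f(p).round(4))
E
```

```text
[ 0.43055292 -0.03316449  0.13380527] 14.328660963612098 [ 2.03605623  0.31396323 -0.35564244]
[ 0.43862167 -0.03513556] [ 0.00806875 -0.00197107]
105 [0.0138 0.0035] [ 0.4524 -0.0316]
99 [0.0189 0.0069] [ 0.4576 -0.0282]
93 [0.0244 0.0097] [ 0.4631 -0.0254]
87 [0.0302 0.012 ] [ 0.4688 -0.0232]
81 [0.0361 0.0136] [ 0.4748 -0.0215]
75 [0.0422 0.0146] [ 0.4809 -0.0205]
69 [0.0484 0.015 ] [ 0.487  -0.0201]
63 [0.0546 0.0147] [ 0.4932 -0.0204]
57 [0.0607 0.0138] [ 0.4993 -0.0214]
51 [0.0667 0.0122] [ 0.5053 -0.0229]
45 [0.0725 0.01  ] [ 0.5111 -0.0251]
39 [0.078  0.0073] [ 0.5166 -0.0279]
33 [0.0832 0.0039] [ 0.5218 -0.0312]
27 [0.088  0.0001] [ 0.5266 -0.0351]
27 [0.088  0.0001] [ 0.5266 -0.0351]
```

Call:
move_arm(moves=[[[0, 0, -0.03, 0, 0], [0, 0, -0.055, 0, 0], [0, 0, -0.066, 0, 0], [0, 0, -0.066, 0, 0]]])

```text
clock: 6.95
eef_pos: [0.4378, -0.0345, 0.0695]
tool_rot: [0.614, 0.789, -0.001, -0.001]
ft_force: [0.3, 0.3, 0.6]
grip_width: -0.0001
grasp_force: 0.0
```

Next I sweep the lever clockwise.

Call:
move_arm(moves=[[[0.007, 0.002, 0, 0, 0], [0.014, 0.004, 0, 0, 0], [0.019, 0.007, 0, -5, 0], [0.0245, 0.0095, 0, -11, 0], [0.03, 0.012, 0, -17, 0]]])

```text
clock: 7.58
eef_pos: [0.4681, -0.0222, 0.0709]
tool_rot: [0.725, 0.689, -0.0, -0.0]
ft_force: [-2.8, -0.6, 2.6]
grip_width: 0.0007
grasp_force: 1.2
```

Call:
move_arm(moves=[[[0.006, 0.0015, 0, -6, 0], [0.012, 0.0025, 0, -12, 0], [0.018, 0.003, 0, -18, 0], [0.0245, 0.0025, 0, -24, 0], [0.0305, 0.002, 0, -30, 0]]])

```text
clock: 8.2
eef_pos: [0.4989, -0.0194, 0.0708]
tool_rot: [0.878, 0.478, 0.0, -0.001]
ft_force: [-1.8, 1.3, 0.5]
grip_width: 0.0002
grasp_force: 1.2
```

Call:
move_arm(moves=[[[0.006, -0.0015, 0, -6, 0], [0.012, -0.004, 0, -12, 0], [0.017, -0.0065, 0, -18, 0], [0.0205, -0.008, 0, -22, 0], [0.0205, -0.008, 0, -22, 0]]])

```text
clock: 8.82
eef_pos: [0.5199, -0.0281, 0.0708]
tool_rot: [0.953, 0.303, 0.001, 0.0]
ft_force: [0.6, 1.7, 0.9]
grip_width: -0.0
grasp_force: 0.4
```

```bash
python3 - <<'E'
from h import *
o=monitor.get_obs();y=R.from_quat(o['tool_rot']).as_matrix()[:,1];print(o['eef_pos'],np.degrees(np.arctan2(y[1],y[0])),o['ft_force'])
c=vision.camera('side');crop(c,200,180,140,105,5.5,'sh.png')
E
```

```text
[ 0.51992558 -0.0280683   0.0707979 ] -54.6996976038372 [0.56642217 1.71749884 0.87110747]
```

View pics/sh.png

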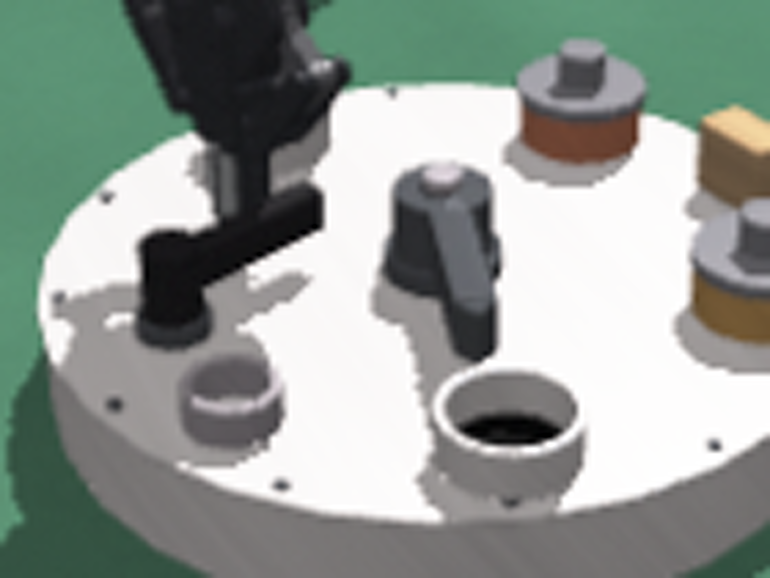

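The pointer is still on the stub and the lever is at about 36°. It needs roughly 10° more, so I'll push in small steps and watch the force.

Call:
move_arm(moves=[[[0.003, -0.003, 0, -4, 0], [0.006, -0.006, 0, -8, 0], [0.007, -0.0075, 0, -9, 0], [0.007, -0.0075, 0, -9, 0]]])

```text
clock: 9.38
eef_pos: [0.5262, -0.0359, 0.0705]
tool_rot: [0.974, 0.227, 0.0, 0.0]
ft_force: [0.3, 1.6, -0.1]
grip_width: 0.0001
grasp_force: 0.7
```

Call:
move_arm(moves=[[[0.001, -0.0015, 0, 0, 0], [0.001, -0.0015, 0, 0, 0]]])

```text
clock: 9.62
eef_pos: [0.5265, -0.0367, 0.0705]
tool_rot: [0.974, 0.227, -0.0, -0.001]
ft_force: [-0.8, 5.1, 2.0]
grip_width: 0.0001
grasp_force: 2.4
```

Call:
move_arm(moves=[[[0.0005, -0.001, 0, 0, 0], [0.0005, -0.001, 0, 0, 0]]])

```text
clock: 9.88
eef_pos: [0.5266, -0.0368, 0.0705]
tool_rot: [0.974, 0.228, -0.0, -0.002]
ft_force: [-2.3, 8.2, 3.3]
grip_width: -0.0002
grasp_force: 3.9
```

Call:
move_arm(moves=[[[-0.004, 0.008, 0, 0, 0], [-0.007, 0.014, 0, 0, 0], [-0.007, 0.014, 0.04, 0, 0], [-0.007, 0.014, 0.09, 0, 0], [-0.007, 0.014, 0.14, 0, 0]]])

```text
clock: 10.5
eef_pos: [0.5199, -0.0247, 0.2115]
tool_rot: [0.974, 0.227, -0.0, 0.0]
ft_force: [1.7, 0.0, 0.2]
grip_width: -0.0
grasp_force: 0.0
```

Call:
move_arm(moves=[[[-0.03, 0.05, 0, 0, 0], [-0.06, 0.1, 0, 0, 0], [-0.1, 0.15, 0, 0, 0], [-0.13, 0.2, 0, 0, 0], [-0.15, 0.25, 0, 0, 0]]])

```text
clock: 11.12
eef_pos: [0.3785, 0.2075, 0.2105]
tool_rot: [0.97, 0.242, -0.002, -0.008]
ft_force: [0.3, -0.7, 0.1]
grip_width: -0.0002
grasp_force: 0.0
```

Call:
move_arm(moves=[[[0, 0, 0, 0, 0], [0, 0, 0, 0, 0]]])

```text
clock: 11.38
eef_pos: [0.3808, 0.2054, 0.2102]
tool_rot: [0.971, 0.24, -0.002, -0.008]
ft_force: [-1.1, 0.2, 0.4]
grip_width: 0.0002
grasp_force: 0.0
```

```bash
python3 - <<'E'
from h import *
o=monitor.get_obs();print(o['eef_pos'],o['clock'])
c=vision.camera('top');crop(c,234,154,120,116,5,'ti.png')
E
```

```text
[0.38077362 0.20539775 0.2102288 ] 11.375
```

View pics/ti.png

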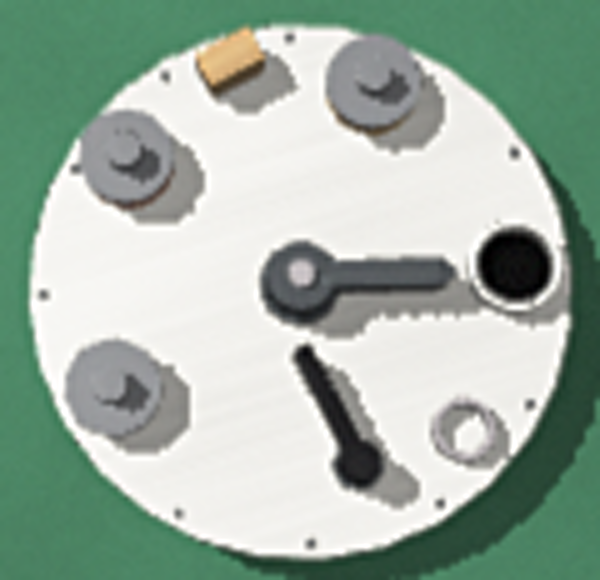

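The pointer (tip 454,271) lines up with the open mouth (514,264) to within about 4 mm. The lever (358,465 to 304,350) is at its stop, and nothing else has moved.

```bash
python3 -c "
from workcell import job
print(job.job_done())"
```

```text
the job is handed in; nothing more can be done
None
```

The job is handed in, with no verdict returned. In the last top-camera view the pointer was within about 4 mm of the open stub's centre, the lock lever was at its stop, and the caps and the loose things on the drum had not visibly moved; the bench items were not in that crop, but the arm stayed clear of them.

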